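Put the sim-racing shifter on the hobby bench into third gear

ROBOT

A 6-joint arm with a two-finger parallel gripper is mounted at the origin on the work surface. World frame = base frame: x ahead of the robot, y to its left, z up, the work surface at z = 0. Lengths are in m, angles in degrees, forces in N, time in s.
With the tool pointing down it reaches from about 0.3 to 0.75 m from the base axis. Payload 8.5 kg.
Tool frame: the origin (TCP) lies midway between the tips of the shut fingers; the grasp point (between the pads) lies 19 mm behind it (env.grip_depth is the distance from the TCP to the grasp point, in m); x points along the fingers, y is the direction in which the jaws open and shut, and the axes are right-handed (so a half turn about x gives the same grasp; the last joint's range is limited). The gripper opens to 85 mm and grips with 20 to 120 N. Pads are 22 mm wide; open, the fingers measure 114 mm over their backs; the gripper's body (76 mm by 85 mm) begins 54 mm behind the grasp point. The pads swing forward as they close: fully open they stand 13 mm farther back than shut.
Start: joints at [-84.872, 21.807, 74.336, -0, 83.858, -12.336], TCP at [0.165, -0.525, 0.209] pointing down, gripper open.
Joint ranges: [-178.18, 178.18], [-50.72, 133.34], [12.68, 142.11], [-81.47, 261.47], [9.98, 163.14], [-165.26, 165.26]. Speed limits (degrees/s): [136.94, 136.94, 180, 180, 180, 180].

INTERFACE

Orientations are given as a 3x3 rotation matrix whose columns are the frame's x, y, z axes.
In Python, from rig import env gives the robot as it stands.
- The arm moves only by the tool play_rows, never from a script. Its arguments are lists of equal length, an entry for each row: "travel": the shift along the world's x, y, z in cm, a list of three; "rotation": the turn, a rotation vector about the world's x, y, z in rad, a list of three; "claw": the finger opening in cm, from 0 to 8.54. A call has 1 to 12 rows; each row shifts and turns the pose as measured when the row begins; what a row does not reach is not made up. A row lasts 1/12 s, in which the tool goes at most 41.7 mm and 7.16 degrees, less where a joint would pass 70% of its speed; a pose out of reach is approached as far as the arm can. A call is refused whole if a number of a shift passes 4.17 or a number of a turn 0.125, either way. A call with a gripper value outside its range is refused whole. The fingers move at their own pace and stop on an object; "squeeze" is the grip in N (left out, the last holds). Time passes only in rows, so rows that do not move let the fingers close. It gives the time, the measured TCP pose, the force and the opening at its end, in the units of the state.
- env.observe(): the state, without advancing time (a new reading comes with each control period).
- env.get_image(name): name is "side" or "top"; returns the picture (480x640x3 uint8, red, green, blue); there is no depth.
- env.camera_info(name): a dict with "vertical_fov" (degrees; the focal length in pixels is half the picture's height over the tangent of half this angle, whatever the lens; pixels are square), "cx", "cy" (the principal point, pixels), "D" ([k1, k2, p1, p2, k3] as OpenCV has them; the pictures are not rectified), "eye" and "rotation" of the camera in the world. Camera axes: x right, y down, z forward; pixel columns grow to the right and rows downward; lengths in m; the calibration is good to about 2 mm. A picture is of the moment at which its call begins. camera_info takes no time and is no camera call.
- env.close_job(): hands the job in, once; it reports no verdict.
The state is a dict: "time_s": time; "q": joint angles; "qvel": joint speeds; "joint_efforts": joint torques, N m; "position": TCP position; "tool_rot": TCP orientation; "ft_force": force on the tool from outside, world axes, zero at the start; "wrist_torque": the same for the moment, N m; "grip_width": finger opening in m.
Only numpy, scipy, OpenCV 4.12 (cv2) and the standard library are available. Lean on these libraries where they do the work, as an engineer would, in place of code of your own. Each camera call takes 0.05 s, during which the arm holds its last target.

TASK

The gear shifter on the cutting mat stands in second, at the rear of its left-hand slot, and has to be in third for its sensor to be set. Pushing the stick with the fingers, never pinching it or its knob, move it out of second to neutral, across to the right and forward into third until it stops, without catching fourth on the way. Leave it there, and everything else on the bench where it stands.

Things in the scene. Friction and masses are not known exactly. Their poses are not given: they have to be found in the camera images.
- shifter: Four-speed gear shifter of a driving simulator, fixed. Plywood base board 240 x 240 x 15 mm carrying an open aluminium frame with a level gate plate on top, 132 mm (x) by 112 mm (y), its upper face 139 mm above the origin; a stick comes up through it. Origin: centre of the board's underside. x points forward (roughly away from the robot), y to the left, z up. Stick pivot at (0, 0, 50 mm).
- gate (a point): Centre of the H cut in the gate plate, 135 mm above the shifter's origin, axes as the shifter's. A left and a right slot run fore and aft; the neutral channel joins their middles across, at x = 0. Gears: first left forward, second left rear, third right forward, fourth right rear. Slots and channel are 16 mm wide, the stick 12 mm; walls solid, the tongues between the slots have round ends that lead it in.
- third (a point): The forward end of the right slot in the gate plate (third gear): where the stick's axis passes the plate when it stands against the stop in third.
- shift_side (a joint): Sideways tilt of the stick, rad; grows as it leans right (the shifter's -y). 0 is midway between the slots; middle of the left slot -0.17, of the right slot +0.17, with about 0.015 to 0.02 play either way. It starts in the left slot and stays where it is left: about 3 N at the knob moves it.
- shift_fore (a joint): Fore-and-aft tilt of the stick, rad; grows as it leans forward (the shifter's +x). 0 is neutral, with about 0.023 play in the channel; the slots' forward ends stop it at about +0.29, the rear ends at about -0.29. It starts in second, -0.275 to -0.16. It stays where it is left: 4 to 5 N at the knob moves it.
- knob (a point): Centre of the round black knob on the stick: a ball of 48 mm diameter, top 26 mm above this point. Below it the stick is a 12 mm steel rod. In the shifter's frame, mm: x = 190 sin(fore), y = -190 sin(side) cos(fore), z = 50 + 190 cos(side) cos(fore). So it travels about 54 mm forward or back of neutral, and stands 32 mm left or right of the middle in the slots.
- grease_tin: Bystander: low round metal tin, 50 mm diameter, 32 mm high, standing on the base board at the left of the shifter's frame. Origin: centre of its underside.
- screwdriver: Bystander: screwdriver with black handle, 170 mm long, lying on the base board at the right of the shifter's frame. Origin: under its middle; x along its length.
- cement_bottle: Bystander: square brown glass bottle 50 x 50 mm with a black screw cap, 90 mm high in all, on the mat left of the shifter. Origin: centre of its underside.
- paint_jar: Bystander: round paint jar with a green lid, 46 mm diameter, 52 mm high, on the mat right of the shifter. Origin: centre of its underside.
- model_house: Bystander: model house with a flat terracotta roof, 110 x 95 x 52 mm, on the left of the mat. Origin: centre of its underside.
- scissors: Bystander: scissors with blue grips, about 170 mm long and 9 mm high, lying at the near right of the mat. Origin: under the pivot.
- brush_pot: Bystander: white pot, 76 mm diameter and 95 mm high, with brushes standing up to 200 mm high, on the right of the mat. Origin: centre of its underside.

How it is judged:
By the outcome, as a careful person would: the job done as asked, in the order asked, and still so for the second after the job is handed in, with the robot touching nothing.
It also fails if it takes over 54 s, if anything falls off the work surface, if the arm or the gripper's body presses on something with over 40 N, if the wrist force passes 120 N, or if a joint passes its speed limit or range.

## Working session

There is one attempt and no reset: what is moved stays moved. The work goes in short steps, Python scripts to look and compute and a tool call to move; the robot and the scene stay as the last step left them, time stands still between calls to the robot, and variables do not carry over. Pictures are saved under pics/ and viewed, and the job is handed in when it is done.

Besides the shell and the picture viewer there is one more tool, called by a JSON object that holds its "op" and its "data". play_rows: Moves the arm, as the interface text tells. Its arguments: {"type":"object","properties":{"travel":{"type":"array","items":{"type":"array","items":{"type":"number"}}},"rotation":{"type":"array","items":{"type":"array","items":{"type":"number"}}},"claw":{"type":"array","items":{"type":"number"}},"squeeze":{"type":"number"}},"required":["travel","rotation","claw"]}

```bash
ls; mkdir -p pics
python3 - <<'E'
from rig import env
import cv2,json
for n in("side","top"):
    im=env.get_image(n); cv2.imwrite(f"pics/{n}0.png",im[:,:,::-1])
    print(n,env.camera_info(n))
print(env.observe())
E
```

```text
pics
side {'vertical_fov': 52.167462054842574, 'cx': 326.40565488023896, 'cy': 240.21164068607024, 'D': array([0.01841913, 0.        , 0.        , 0.        , 0.        ]), 'eye': array([ 0.52847316, -0.9304806 ,  0.87621049]), 'rotation': array([[ 0.99944471, -0.00202868,  0.03325884],
       [-0.02754572, -0.61192342,  0.7904372 ],
       [ 0.01874832, -0.79091442, -0.6116395 ]])}
top {'vertical_fov': 52.69781660885928, 'cx': 310.48616257755555, 'cy': 232.3627362961909, 'D': array([-0.02289939,  0.        ,  0.        ,  0.        ,  0.        ]), 'eye': array([ 0.38823324, -0.01266846,  1.13710395]), 'rotation': array([[ 0.02701081, -0.98063064,  0.19399473],
       [-0.99963255, -0.02605497,  0.00747742],
       [-0.00227806, -0.19412542, -0.98097407]])}
{'time_s': 0.1, 'q': array([-8.48733727e+01,  2.18372322e+01,  7.43774259e+01, -1.26747399e-03,
        8.38589997e+01, -1.23368745e+01]), 'qvel': array([ 0.02947061, -0.05798406, -0.11275188, -0.00490968,  0.00432065,
       -0.08452645]), 'joint_efforts': array([ 4.17147370e-03, -4.49219978e+01, -2.31654739e+01, -1.89575212e-04,
        3.65005602e-03,  2.24950878e-05]), 'position': array([ 0.16500995, -0.52436752,  0.20879015]), 'tool_rot': array([[-1.36781652e-04,  3.00100392e-01, -9.53907614e-01],
       [ 1.27846271e-03, -9.53906791e-01, -3.00100316e-01],
       [-9.99999173e-01, -1.26058353e-03, -2.53190215e-04]]), 'ft_force': array([ 0.300886  , -0.232139  ,  0.60334684]), 'wrist_torque': array([0.0284325 , 0.00933343, 0.03804677]), 'grip_width': 0.08523601184027223}
```

View pics/side0.png

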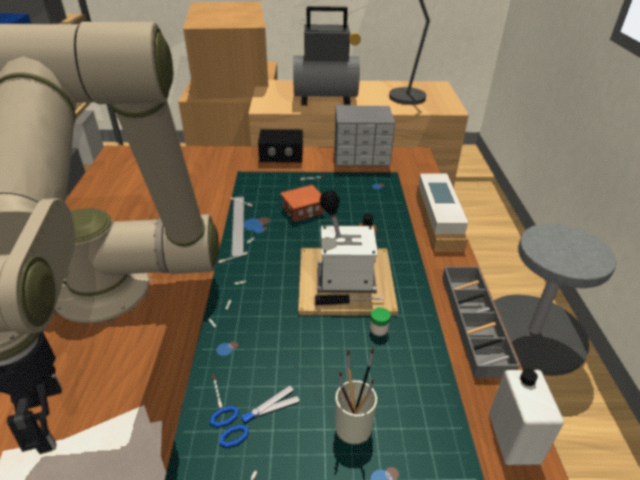

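View pics/top0.png

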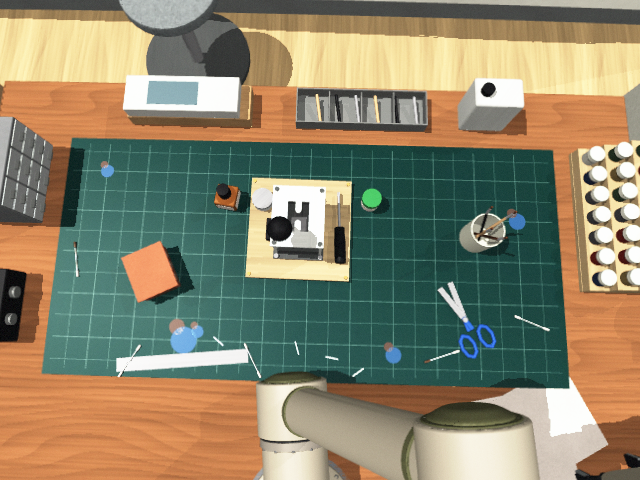

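Run:
```python
import cv2
t=cv2.imread("pics/top0.png")[165:295,230:370]; cv2.imwrite("pics/topc.png",cv2.resize(t,None,fx=5.5,fy=4.6*1.0 if 0 else 5.5*0.83 if 0 else 4.6,interpolation=cv2.INTER_CUBIC) if 0 else cv2.resize(t,None,fx=4.5,fy=4.5,interpolation=cv2.INTER_CUBIC))
s=cv2.imread("pics/side0.png")[180:320,280:420]; cv2.imwrite("pics/sidec.png",cv2.resize(s,None,fx=4,fy=4,interpolation=cv2.INTER_CUBIC))
```

```text
(no output)
```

View pics/topc.png

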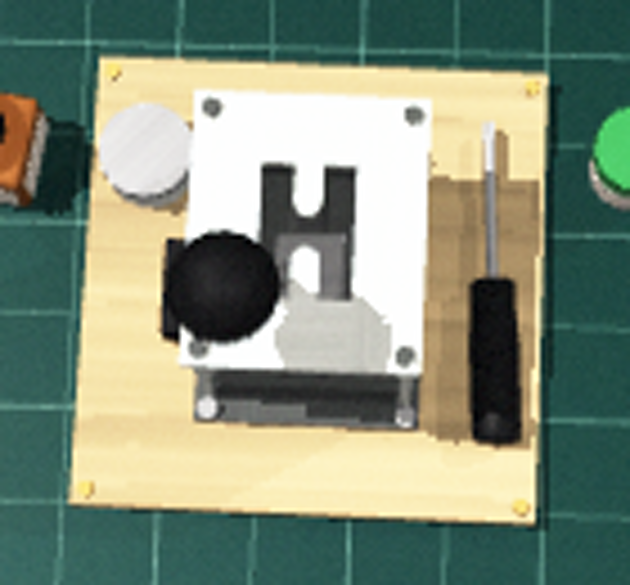

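View pics/sidec.png

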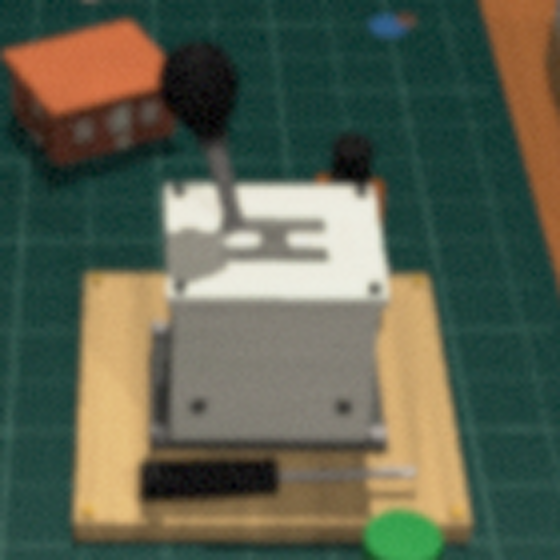

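```bash
cat > h.py <<'E'
import numpy as np,cv2
from rig import env
from scipy.optimize import least_squares
C={n:env.camera_info(n) for n in("side","top")}
def proj(n,P):
    c=C[n];f=240/np.tan(np.radians(c["vertical_fov"]/2))
    K=np.array([[f,0,c["cx"]],[0,f,c["cy"]],[0,0,1.]])
    R=c["rotation"].T; t=-R@c["eye"]
    return cv2.projectPoints(np.atleast_2d(P).astype(float),cv2.Rodrigues(R)[0],t,K,c["D"])[0][:,0]
def tri(a,b):
    f=lambda p:np.r_[proj("top",p)[0]-a,proj("side",p)[0]-b]
    r=least_squares(f,[.4,0,.2]); return r.x,r.fun
def cr(p,o,s): return np.array(o)+(np.array(p,float)+.5)/s-.5
def S(par,p):
    x,y,a,z=par; c,s=np.cos(a),np.sin(a)
    p=np.atleast_2d(p); return np.c_[x+c*p[:,0]-s*p[:,1],y+s*p[:,0]+c*p[:,1],z+p[:,2]]
E
python3 - <<'E'
from h import *
tp=lambda p:cr(p,(230,165),4.5); sp=lambda p:cr(p,(280,180),4)
B=np.array([[.12,.12,.015],[.12,-.12,.015],[-.12,-.12,.015],[-.12,.12,.015]])
G=np.array([[.066,.056,.139],[.066,-.056,.139],[-.066,-.056,.139],[-.066,.056,.139]])
tB=tp([(100,57),(548,73),(536,524),(70,505)]); tG=tp([(195,90),(432,99),(422,375),(180,365)])
sG=sp([(375,182),(388,303),(167,300),(163,183)]); sB=sp([(428,272),(471,527),(75,527),(85,272)])
def f(q,full=False):
    r=[(proj("top",S(q,B))-tB),(proj("top",S(q,G))-tG),(proj("side",S(q,G))-sG),(proj("side",S(q,B))-sB)]
    return r if full else np.concatenate(r).ravel()
r=least_squares(f,[.45,0,0,0],loss='soft_l1');print(r.x,np.degrees(r.x[2]))
for e in f(r.x,True):print(e.round(1).tolist())
k,res=tri(tp((223,286)),sp((199,83)));print("knob",k,res)
c,s=np.cos(r.x[2]),np.sin(r.x[2]);d=k-[r.x[0],r.x[1],r.x[3]]
print("knob local",c*d[0]+s*d[1],-s*d[0]+c*d[1],d[2])
for fo in(-.275,-.22,-.16):
    kl=[.19*np.sin(fo),.19*np.sin(.17)*np.cos(fo),.05+.19*np.cos(.17)*np.cos(fo)]
    print(fo,kl,(proj("top",S(r.x,kl))[0]-[230,165])*4.5,(proj("side",S(r.x,kl))[0]-[280,180])*4)
E
```

```text
[ 0.62064368  0.02247865 -0.01293514  0.00118451] -0.7411292068009433
[[0.1, -0.2], [-0.1, -0.0], [0.2, -0.7], [0.2, -0.6]]
[[0.2, 0.0], [-0.2, -0.0], [-0.1, -0.4], [0.1, -0.3]]
[[-1.1, 1.4], [-0.1, -1.1], [-0.5, -0.6], [0.3, 0.8]]
[[-0.5, 1.2], [-0.3, -0.7], [-0.3, -0.9], [-0.1, 0.7]]
knob [0.57386152 0.05405652 0.23452847] [-0.01941274 -0.30184971 -0.37058947  0.08388792]
knob local -0.04718670039781861 0.030970116166702356 0.23334395745984327
-0.275 [np.float64(-0.051593918021661446), np.float64(0.030936817589842507), np.float64(0.23022480667373985)] [221.17888173 294.56398148] [188.54437543  86.18975382]
-0.22 [np.float64(-0.04146362838536517), np.float64(0.0313698783559859), np.float64(0.23274763542396654)] [221.02233595 269.92297239] [205.54811658  82.38153805]
-0.16 [np.float64(-0.030270459256706735), np.float64(0.03173407186425833), np.float64(0.23486927267477997)] [221.22297006 243.02408086] [224.3403488   79.20823049]
```

{"op": "play_rows", "data": {"travel": [[0,0,4],[0,0,4],[0,0,4],[2.06,3.4,0],[2.06,3.4,0],[2.06,3.4,0],[2.06,3.4,0],[2.06,3.4,0],[2.06,3.4,0],[2.06,3.4,0],[2.06,3.4,0],[2.06,3.4,0]], "rotation": [[0,0,0],[0,0,0],[0,0,0],[0,0,-0.018],[0,0,-0.018],[0,0,-0.018],[0,0,-0.018],[0,0,-0.018],[0,0,-0.018],[0,0,-0.018],[0,0,-0.018],[0,0,-0.018]], "claw": [0,0,0,0,0,0,0,0,0,0,0,0], "squeeze": 20}}

```text
time_s: 1.1
position: [0.3509, -0.2085, 0.3298]
tool_rot: [[0.001, 0.123, -0.992], [0.007, -0.992, -0.123], [-1.0, -0.007, -0.002]]
ft_force: [0.1, -1.5, 0.2]
grip_width: -0.0001
```

{"op": "play_rows", "data": {"travel": [[2,3.3,0],[2,3.3,0],[2,3.3,0],[2,3.3,0],[2,3.3,0],[2,3.3,0],[2,3.3,0],[1.5,3,0],[0,0,0],[0,0,0]], "rotation": [[0,0,-0.015],[0,0,-0.015],[0,0,-0.015],[0,0,-0.015],[0,0,-0.015],[0,0,-0.015],[0,0,-0.015],[0,0,-0.015],[0,0,0],[0,0,0]], "claw": [0,0,0,0,0,0,0,0,0,0]}}

```text
time_s: 1.93
position: [0.5109, 0.0755, 0.3268]
tool_rot: [[-0.003, 0.004, -1.0], [0.009, -1.0, -0.004], [-1.0, -0.009, 0.003]]
ft_force: [-0.8, -0.2, 0.1]
grip_width: -0.0002
```

{"op": "play_rows", "data": {"travel": [[0,-2.1,0],[0,0,-3],[0,0,-3],[0,0,-3],[0,0,-2.2],[0,0,0],[0,0,0]], "rotation": [[0,0,0],[0,0,0],[0,0,0],[0,0,0],[0,0,0],[0,0,0],[0,0,0]], "claw": [0,0,0,0,0,0,0]}}

```text
time_s: 2.52
position: [0.5081, 0.0487, 0.2116]
tool_rot: [[-0.002, 0.001, -1.0], [0.008, -1.0, -0.001], [-1.0, -0.008, 0.002]]
ft_force: [0.9, 0.8, 0.5]
grip_width: -0.0001
```

```bash
cat > look.py <<'E'
import sys
from h import *
t=env.get_image("top")[:,:,::-1][160:300,220:370]; s=env.get_image("side")[:,:,::-1][150:290,250:400]
im=np.hstack([cv2.resize(a,None,fx=2.66,fy=2.66,interpolation=cv2.INTER_CUBIC) for a in(t,s)])
cv2.imwrite(f"pics/{sys.argv[1]}.png",im); print(im.shape, env.observe()["position"],env.observe()["time_s"])
E
python3 look.py a1
```

```text
(372, 798, 3) [0.50869302 0.04891247 0.21243065] 2.6167
```

View pics/a1.png

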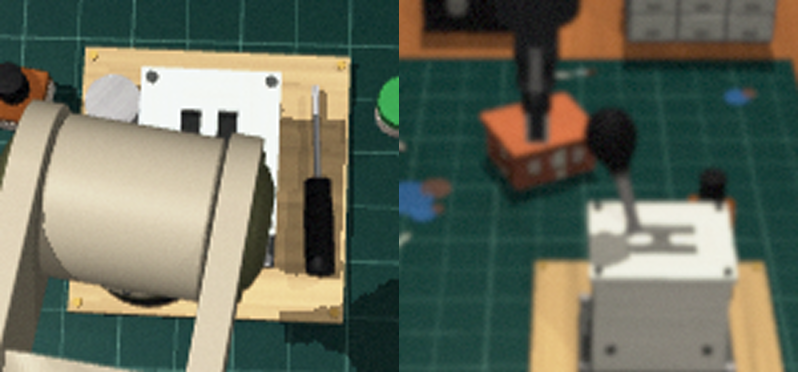

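{"op": "play_rows", "data": {"travel": [[1,0.5,0.2],[1,0,0],[0.8,0,0],[0.8,0,0],[0.8,0,0],[0.5,0,0],[0,0,0],[0,0,0]], "rotation": [[0,0,0],[0,0,0],[0,0,0],[0,0,0],[0,0,0],[0,0,0],[0,0,0],[0,0,0]], "claw": [0,0,0,0,0,0,0,0]}}

```text
time_s: 3.28
position: [0.5607, 0.0533, 0.2277]
tool_rot: [[0.014, 0.001, -1.0], [0.006, -1.0, -0.001], [-1.0, -0.006, -0.014]]
ft_force: [-1.4, -0.6, -0.3]
grip_width: 0.0001
```

```bash
python3 look.py a2
```

```text
(372, 798, 3) [0.56071636 0.05325779 0.2276032 ] 3.3833
```

View pics/a2.png

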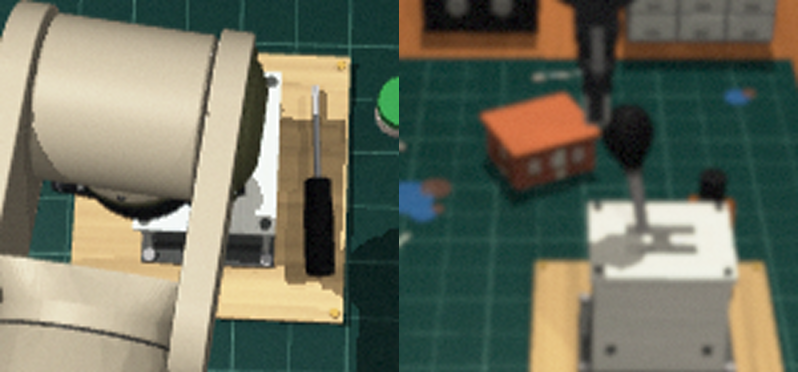

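{"op": "play_rows", "data": {"travel": [[-1,0,0],[0,0,-0.8],[0,0,-0.8],[0,0,0],[0,0,0]], "rotation": [[0,0,0],[0,0.014,0],[0,0,0],[0,0,0],[0,0,0]], "claw": [0,0,0,0,0]}}

```text
time_s: 3.8
position: [0.5517, 0.0527, 0.2112]
tool_rot: [[0.004, 0.0, -1.0], [0.006, -1.0, -0.0], [-1.0, -0.006, -0.004]]
ft_force: [0.2, 0.4, 0.1]
grip_width: 0.0003
```

{"op": "play_rows", "data": {"travel": [[0.5,0,0],[0.5,0,0],[0.5,0,0],[0.5,0,0],[0,0,0]], "rotation": [[0,0,0],[0,0,0],[0,0,0],[0,0,0],[0,0,0]], "claw": [0,0,0,0,0]}}

```text
time_s: 4.22
position: [0.5715, 0.0532, 0.2122]
tool_rot: [[-0.002, 0.001, -1.0], [0.006, -1.0, -0.001], [-1.0, -0.006, 0.002]]
ft_force: [-4.2, -0.0, 0.5]
grip_width: 0.0002
```

{"op": "play_rows", "data": {"travel": [[0.4,0,0],[0.4,0,0],[0.3,0,0],[0,0,0],[0,0,0]], "rotation": [[0,0,0],[0,0,0],[0,0,0],[0,0,0],[0,0,0]], "claw": [0,0,0,0,0]}}

```text
time_s: 4.63
position: [0.5821, 0.0534, 0.213]
tool_rot: [[-0.005, 0.001, -1.0], [0.006, -1.0, -0.001], [-1.0, -0.006, 0.005]]
ft_force: [-3.9, 0.3, 1.9]
grip_width: -0.0002
```

```bash
cat > lk2.py <<'E'
import sys
from h import *
s=env.get_image("side")[:,:,::-1][170:270,290:390]
cv2.imwrite(f"pics/{sys.argv[1]}.png",cv2.resize(s,None,fx=5,fy=5,interpolation=cv2.INTER_CUBIC))
par=[.62064,.02248,-.01294,.0012]
for si in(-.17,0,.17):
  for fo in(-.1,-.05,0,.05,.29):
    kl=[.19*np.sin(fo),-.19*np.sin(si)*np.cos(fo),.05+.19*np.cos(si)*np.cos(fo)]
    print(si,fo,((proj("side",S(par,kl))[0]-[290,170])*5+2).round(1))
E
python3 lk2.py a3
```

```text
-0.17 -0.1 [256.1 148.3]
-0.17 -0.05 [276.  147.1]
-0.17 0 [295.8 146.8]
-0.17 0.05 [315.7 147.4]
-0.17 0.29 [408.3 162.9]
0 -0.1 [258.9 180.8]
0 -0.05 [279.3 179.7]
0 0 [299.6 179.4]
0 0.05 [319.9 180. ]
0 0.29 [414.4 194.4]
0.17 -0.1 [261.4 224.7]
0.17 -0.05 [282.2 223.7]
0.17 0 [303.  223.5]
0.17 0.05 [323.7 224. ]
0.17 0.29 [419.9 236.6]
```

View pics/a3.png

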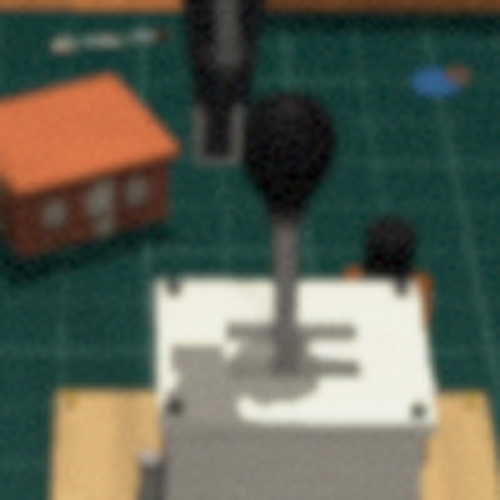

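{"op": "play_rows", "data": {"travel": [[0.3,0,0],[0,0,0],[0,0,0]], "rotation": [[0,0,0],[0,0,0],[0,0,0]], "claw": [0,0,0]}}

```text
time_s: 4.93
position: [0.5847, 0.0534, 0.2131]
tool_rot: [[-0.005, 0.001, -1.0], [0.006, -1.0, -0.001], [-1.0, -0.006, 0.005]]
ft_force: [-3.6, 0.0, 2.2]
grip_width: -0.0001
```

```bash
python3 lk2.py a4 >/dev/null
```

```text
(no output)
```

View pics/a4.png

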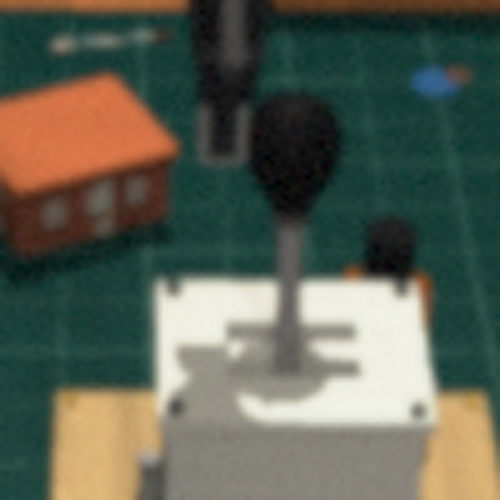

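{"op": "play_rows", "data": {"travel": [[-2,0,0],[-2,0,0],[0,2,0],[0,2,0],[0,2,0],[0,1,0],[0,0,0],[0,0,0],[0,0,0],[0,0,0],[0,0,0],[0,0,0]], "rotation": [[0,0,0],[0,0,0.12],[0,0,0.12],[0,0,0.12],[0,0,0.12],[0,0,0.12],[0,0,0.12],[0,0,0.12],[0,0,0.12],[0,0,0.12],[0,0,0.12],[0,0,0.12]], "claw": [0,0,0,0,0,0,0,0,0,0,0,0]}}

```text
time_s: 5.98
position: [0.5484, 0.1263, 0.2114]
tool_rot: [[0.005, 0.979, -0.202], [0.007, -0.202, -0.979], [-1.0, 0.003, -0.007]]
ft_force: [0.0, 0.2, 0.4]
grip_width: -0.0
```

{"op": "play_rows", "data": {"travel": [[2,0,0.2],[2,0,0],[2,0,0],[1.2,0,0],[0,0,0],[0,0,0]], "rotation": [[0,0,0.1],[0,0,0.1],[0,0,0],[0,0,0],[0,0,0],[0,0,0]], "claw": [0,0,0,0,0,0]}}

```text
time_s: 6.48
position: [0.6254, 0.1263, 0.2125]
tool_rot: [[0.01, 1.0, 0.015], [0.008, 0.015, -1.0], [-1.0, 0.011, -0.008]]
ft_force: [-0.1, 0.4, 0.7]
grip_width: 0.0001
```

{"op": "play_rows", "data": {"travel": [[-0.5,-1,0],[0,-1.2,0],[0,-1,0],[0,-0.8,0],[0,-0.6,0],[0,-0.6,0],[0,0,0]], "rotation": [[0,0,0],[0,0,0],[0,0,0],[0,0,0],[0,0,0],[0,0,0],[0,0,0]], "claw": [0,0,0,0,0,0,0]}}

```text
time_s: 7.07
position: [0.6178, 0.0697, 0.2146]
tool_rot: [[0.015, 1.0, 0.015], [0.011, 0.015, -1.0], [-1.0, 0.015, -0.011]]
ft_force: [1.0, 0.4, -1.3]
grip_width: -0.0001
```

```bash
python3 lk2.py a5 >/dev/null
```

```text
(no output)
```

View pics/a5.png

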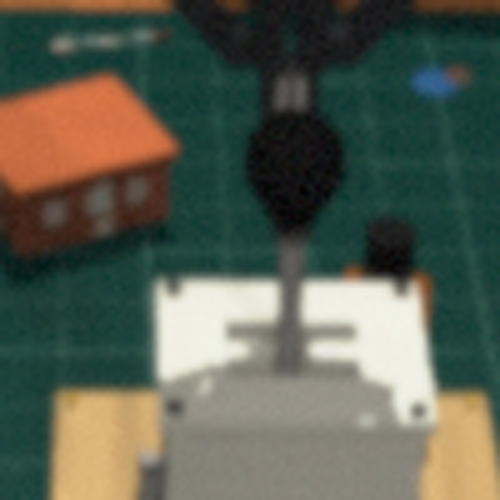

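{"op": "play_rows", "data": {"travel": [[0,-0.6,0],[0,-0.6,0],[0,-0.6,0],[0,-0.6,0],[0,-0.5,0],[0,0,0]], "rotation": [[0,0,0],[0,0,0],[0,0,0],[0,0,0],[0,0,0],[0,0,0]], "claw": [0,0,0,0,0,0]}}

```text
time_s: 7.62
position: [0.6177, 0.0392, 0.2148]
tool_rot: [[0.015, 1.0, 0.017], [0.011, 0.016, -1.0], [-1.0, 0.015, -0.011]]
ft_force: [-0.2, 1.5, 1.2]
grip_width: 0.0002
```

{"op": "play_rows", "data": {"travel": [[0,-0.5,0],[0,-0.5,0],[0,-0.3,0],[0,0,0],[0,0,0]], "rotation": [[0,0,0],[0,0,0],[0,0,0],[0,0,0],[0,0,0]], "claw": [0,0,0,0,0]}}

```text
time_s: 8.03
position: [0.6175, 0.0243, 0.2144]
tool_rot: [[0.014, 1.0, 0.016], [0.011, 0.016, -1.0], [-1.0, 0.014, -0.011]]
ft_force: [-0.0, 1.6, 3.2]
grip_width: 0.0002
```

```bash
python3 lk2.py a6 >/dev/null
```

```text
(no output)
```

View pics/a6.png

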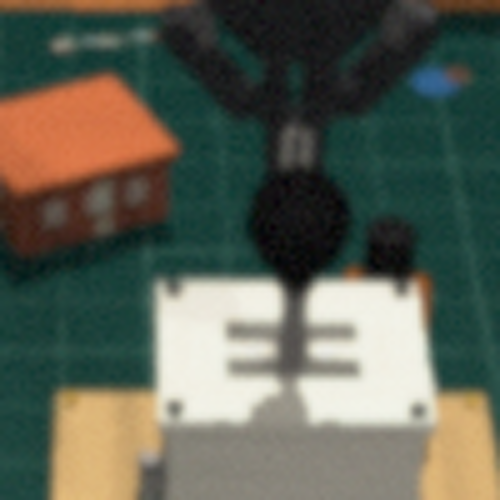

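{"op": "play_rows", "data": {"travel": [[0,2,0],[0,2,0],[-2,0,0],[-2,0,0],[-2,0,0],[-2,0,0],[0,-1,0],[0,-1,0],[0,-1,0],[0,-1,0],[0,-1,0],[0,-1,0]], "rotation": [[0,0,0],[0,0,0],[0,0,-0.12],[0,0,-0.12],[0,0,-0.12],[0,0,-0.12],[0,0,-0.12],[0,0,-0.12],[0,0,-0.12],[0,0,-0.12],[0,0,-0.12],[0,0,-0.12]], "claw": [0,0,0,0,0,0,0,0,0,0,0,0]}}

```text
time_s: 9.08
position: [0.5317, 0.0025, 0.2107]
tool_rot: [[0.005, 0.332, -0.943], [-0.012, -0.943, -0.333], [-1.0, 0.013, -0.001]]
ft_force: [-0.3, 0.6, 0.2]
grip_width: 0.0001
```

{"op": "play_rows", "data": {"travel": [[0,-0.6,0.1],[0,-0.5,0.1],[0,0,0.1],[0,0,0],[0,0,0]], "rotation": [[0,0,-0.12],[0,0,-0.12],[0,0,-0.1],[0,0,0],[0,0,0]], "claw": [0,0,0,0,0]}}

```text
time_s: 9.5
position: [0.5311, -0.0123, 0.2125]
tool_rot: [[-0.003, -0.021, -1.0], [-0.017, -1.0, 0.021], [-1.0, 0.017, 0.002]]
ft_force: [0.2, -0.3, -0.5]
grip_width: -0.0003
```

Now push forward; first to just past contact.

{"op": "play_rows", "data": {"travel": [[1.5,0.2,0],[1.5,0,0],[1,0,0],[0.6,0,0],[0.6,0,0],[0.6,0,0],[0.6,0,0],[0,0,0]], "rotation": [[0,0,0.02],[0,0,0],[0,0,0],[0,0,0],[0,0,0],[0,0,0],[0,0,0],[0,0,0]], "claw": [0,0,0,0,0,0,0,0]}}

```text
time_s: 10.17
position: [0.5956, -0.0099, 0.2123]
tool_rot: [[-0.008, 0.02, -1.0], [-0.019, -1.0, -0.02], [-1.0, 0.019, 0.008]]
ft_force: [-2.7, 0.5, 1.0]
grip_width: 0.0
```

```bash
python3 lk2.py a7 >/dev/null
```

```text
(no output)
```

View pics/a7.png

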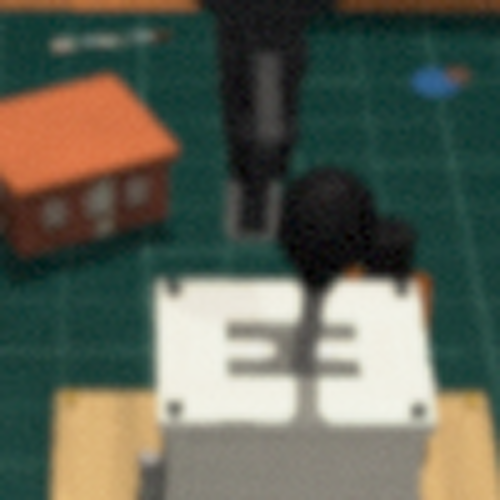

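{"op": "play_rows", "data": {"travel": [[0.6,0,0],[0.6,0,0],[0.6,0,0],[0.6,0,0],[0.6,0,0],[0.6,0,0],[0,0,0]], "rotation": [[0,0,0],[0,0,0],[0,0,0],[0,0,0],[0,0,0],[0,0,0],[0,0,0]], "claw": [0,0,0,0,0,0,0]}}

```text
time_s: 10.8
position: [0.6321, -0.0102, 0.2114]
tool_rot: [[-0.013, 0.02, -1.0], [-0.02, -1.0, -0.02], [-1.0, 0.019, 0.013]]
ft_force: [-3.1, -1.3, 2.6]
grip_width: 0.0001
```

{"op": "play_rows", "data": {"travel": [[0.4,0,0],[0.3,0,0],[0.2,0,0],[0,0,0]], "rotation": [[0,0,0],[0,0,0],[0,0,0],[0,0,0]], "claw": [0,0,0,0]}}

```text
time_s: 11.13
position: [0.6412, -0.0101, 0.2102]
tool_rot: [[-0.017, 0.02, -1.0], [-0.019, -1.0, -0.02], [-1.0, 0.019, 0.017]]
ft_force: [-5.2, -1.3, 1.5]
grip_width: 0.0001
```

{"op": "play_rows", "data": {"travel": [[0.3,0,0],[0,0,0]], "rotation": [[0,0,0],[0,0,0]], "claw": [0,0]}}

```text
time_s: 11.3
position: [0.6418, -0.0101, 0.2102]
tool_rot: [[-0.024, 0.02, -1.0], [-0.019, -1.0, -0.019], [-1.0, 0.019, 0.025]]
ft_force: [-6.5, -0.8, 1.9]
grip_width: 0.0001
```

```bash
python3 lk2.py a8 |tail -1
```

```text
0.17 0.29 [419.9 236.6]
```

View pics/a8.png

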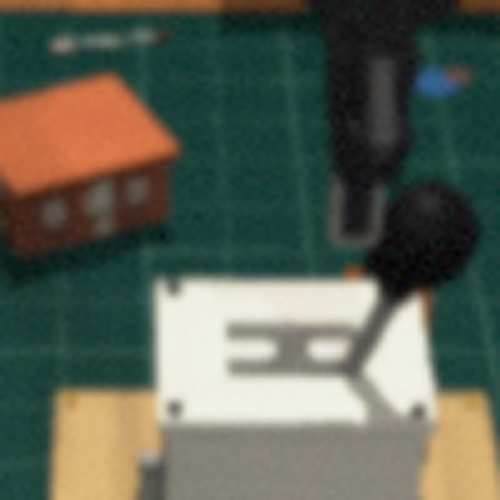

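{"op": "play_rows", "data": {"travel": [[0.4,0,0],[0.4,0,0],[0,0,0]], "rotation": [[0,0.01,0],[0,0,0],[0,0,0]], "claw": [0,0,0]}}

```text
time_s: 11.6
position: [0.6415, -0.0101, 0.2105]
tool_rot: [[-0.057, 0.019, -0.998], [-0.02, -1.0, -0.018], [-0.998, 0.019, 0.058]]
ft_force: [-5.3, -1.0, 1.4]
grip_width: -0.0003
```

```bash
python3 lk2.py a9 |tail -1; python3 -c "
from rig import env
o=env.observe();print({k:o[k].round(2) for k in('q','qvel','joint_efforts','ft_force','wrist_torque')})"
```

```text
0.17 0.29 [419.9 236.6]
{'q': array([-10.69,  33.03,  55.  ,  -1.71,  94.94,  78.13]), 'qvel': array([ 0.06,  0.06,  0.31,  0.2 , -0.94, -0.02]), 'joint_efforts': array([ 9.900e-01, -5.310e+01, -2.697e+01,  7.700e-01, -2.380e+00,
       -2.000e-02]), 'ft_force': array([-11.24,  -1.06,   3.66]), 'wrist_torque': array([-0.29,  1.99, -0.09])}
```

View pics/a9.png

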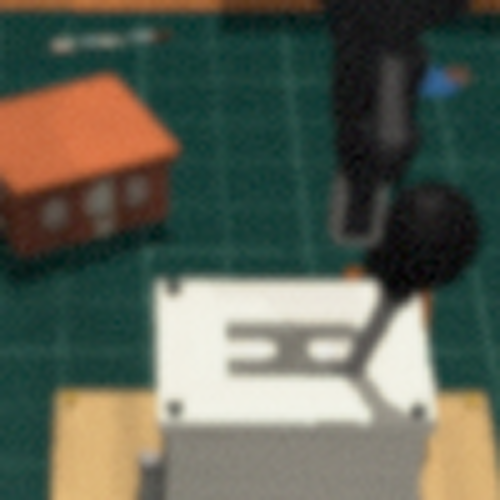

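{"op": "play_rows", "data": {"travel": [[-1.5,0,0],[-2,0,0],[-3,0,0],[-3,0,1],[-3,0,3],[-3,0,3],[-2,-3,2],[-2,-3,0],[0,-4,0],[0,-4,0],[0,-4,0],[0,-4,0]], "rotation": [[0,0,0],[0,0,0],[0,0,0],[0,-0.05,0],[0,0,0],[0,0,0],[0,0,0],[0,0,0],[0,0,0],[0,0,0],[0,0,0],[0,0,0]], "claw": [0,0,0,0,0,0,0,0,0,0,0,0]}}

```text
time_s: 12.65
position: [0.4446, -0.2301, 0.309]
tool_rot: [[0.03, 0.033, -0.999], [-0.027, -0.999, -0.034], [-0.999, 0.028, -0.029]]
ft_force: [1.1, 0.3, 0.5]
grip_width: -0.0002
```

{"op": "play_rows", "data": {"travel": [[0,-4,0],[0,-4,0],[0,-3,0],[0,0,0],[0,0,0]], "rotation": [[0,0,0],[0,0,0],[0,0,0],[0,0,0],[0,0,0]], "claw": [0,0,0,0,0]}}

```text
time_s: 13.07
position: [0.4453, -0.3541, 0.3102]
tool_rot: [[0.04, 0.026, -0.999], [-0.036, -0.999, -0.028], [-0.999, 0.037, -0.039]]
ft_force: [-0.1, 0.3, 0.2]
grip_width: 0.0
```

```bash
python3 look.py b1
python3 - <<'E'
from h import *
par=[.62064,.02248,-.01294,.0012]
for fo in(.25,.27,.29,.3):
    si=.17;kl=[.19*np.sin(fo),-.19*np.sin(si)*np.cos(fo),.05+.19*np.cos(si)*np.cos(fo)]
    print(fo,((proj("top",S(par,kl))[0]-[220,160])*2.66+.8).round(1),((proj("side",S(par,kl))[0]-[250,150])*2.66+[399.8,.8]).round(1))
for n in("side","top"): cv2.imwrite(f"pics/{n}1.png",env.get_image(n)[:,:,::-1])
E
```

```text
(372, 798, 3) [ 0.44534509 -0.35261008  0.31028825] 13.1667
0.25 [250.  59.] [720.3 177.1]
0.27 [249.9  54.6] [724.4 177.9]
0.29 [249.9  50.2] [728.5 178.8]
0.3 [249.9  48. ] [730.6 179.3]
```

View pics/b1.png

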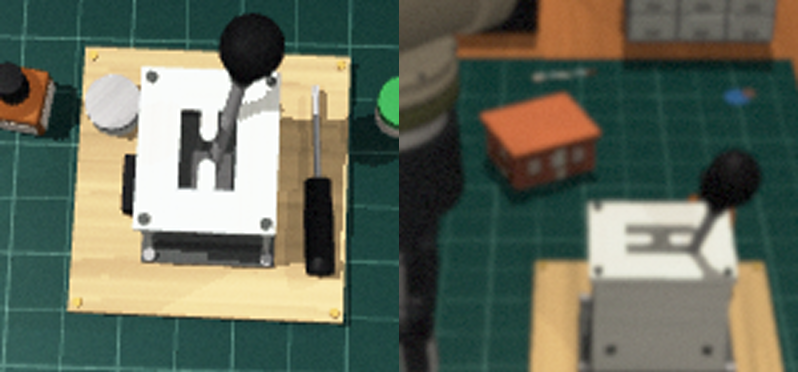

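View pics/top1.png

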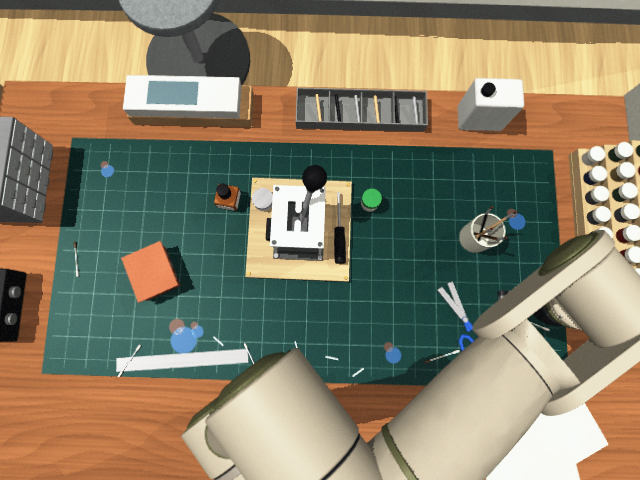

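```bash
python3 -c "
from rig import env
print(env.close_job(), env.observe()['time_s'])"
```

```text
the job is handed in; nothing more can be done
the job is handed in; nothing more can be done
```

The shifter is in third, against its forward stop, and the job was handed in at about 13.3 s of the 54 s allowed. I moved it with the shut fingers pushing on the knob only, never pinching: from behind to neutral, from the left across into the right slot, then from behind forward until it stopped. It did not enter fourth.

**Stop reached:** At the stop, more forward command no longer moved the knob, and the push force rose from about 5 N to 11 N.

**Final position:** After the arm had backed well clear, both cameras put the stick at about +0.29 to +0.30 rad fore and in the right slot, matching the expected third position.

**Bystanders:** In the last top picture they look unmoved by eye. The arm covers part of the scissors, so I couldn't check them fully, but nothing was touched there.

**What went wrong:** During the first push the finger tip rode up about 15 mm on the knob. I backed off, lowered it and pushed again, with no effect on the result. No check failed or disagreed.

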